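Find the stamped sample carrier and push it to dispatch

TASK

Check the underside of both blue sample carriers: with the fingertips push the left one's handle bar towards the robot until the carrier tips up about 45 degrees on its near edge, keep it there for a second, let it back down, then do the same with the right one (left and right as the robot sees them). Then push the carrier that has the red stamp underneath away along the bench until its whole flat base stands inside the yellow-bordered dispatch lane. Never lift a carrier off the bench or knock one over, leave the unstamped one standing about where it was, and do not disturb the other things.

Things in the scene. Friction and masses are not known exactly. Their poses are not given: they have to be found in the camera images.
- crate_a: blue carrier, rim 60 mm up, flat base 70 (x) x 140 (y) mm; near face upright, far underside raked up at 50 deg to a nose 72 mm beyond the origin. Six fixed vials (tops 72 mm). Black round handle bar, 12 mm thick, free length 120 along y, above the origin, centre 150 mm up. Origin: centre of the base underside; x away from the robot (within 0.25 rad), z up. 0.4 to 0.85 kg. Looks like crate_b
- crate_b: Second carrier, same make and axes. They swap sides from run to run: one at y > 0 (left), one at y < 0 (right). Pushed at the bar towards the robot, a carrier tips about its near lower edge rather than slides, falls back by itself if released below about 55 degrees, and goes over beyond about 65. Pushed low on its near face it slides.
- stamp (a point): centre of the red stamp (red oblong 90 x 46 mm with a white frame line in it) on the white raked underside of the stamped carrier, 54 mm in x and 26 mm up from that carrier's origin; the other's underside is plain white. Hidden from above while the carrier stands; tipped 45 degrees towards the robot, the raked underside faces the far side of the bench.
- crate_a_nl (a point): near left corner of crate_a's flat base (x -35, y +70, z 0 mm in its frame); near is the robot's side
- crate_a_nr (a point): near right corner of crate_a's flat base (x -35, y -70, z 0 mm in its frame); near is the robot's side
- crate_a_fl (a point): far left corner of crate_a's flat base (x +35, y +70, z 0 mm in its frame); near is the robot's side
- crate_a_fr (a point): far right corner of crate_a's flat base (x +35, y -70, z 0 mm in its frame); near is the robot's side
- crate_b_nl (a point): near left corner of crate_b's flat base (x -35, y +70, z 0 mm in its frame); near is the robot's side
- crate_b_nr (a point): near right corner of crate_b's flat base (x -35, y -70, z 0 mm in its frame); near is the robot's side
- crate_b_fl (a point): far left corner of crate_b's flat base (x +35, y +70, z 0 mm in its frame); near is the robot's side
- crate_b_fr (a point): far right corner of crate_b's flat base (x +35, y -70, z 0 mm in its frame); near is the robot's side
- lane: dispatch lane: flat grey strip with yellow border lying on the bench beyond the carriers, 140 mm (its x, away from the robot) by 760 mm (its y), borders included, no height. Origin: its centre, on the bench.
- jar: small amber jar, 40 mm across, 60 mm high, between the carriers' near ends; leave alone. Origin: centre of its underside
- reagent: amber bottle with blue cap, 66 mm across, 150 mm high, on the left; leave alone. Origin: centre of its underside
- beaker: glass beaker, 70 mm across, 90 mm high, on the left; leave alone. Origin: centre of its underside
- gasket: black rubber ring lying flat, 90 mm across, 8 mm high, on the right; leave alone. Origin: centre of its underside
- driver: yellow-handled screwdriver, 160 mm long, lying between the carriers; leave alone. Origin: on the bench under its middle
- can: aluminium can, 60 mm across, 100 mm high, on the right; leave alone. Origin: centre of its underside
There are look-alikes about, which are no part of the job. Leave any green or pink look-alike of the crate_b alone.

How it is judged:
By the outcome, as a careful person would: the job done as asked, in the order asked, and still so for the second after the job is handed in, with the robot touching nothing.
It also fails if it takes over 72 s, if anything falls off the work surface, if the arm or the gripper's body presses on something with over 40 N, if the wrist force passes 120 N, or if a joint passes its speed limit or range.

ROBOT

A 6-joint arm with a two-finger parallel gripper is mounted at the origin on the work surface. World frame = base frame: x ahead of the robot, y to its left, z up, the work surface at z = 0. Lengths are in m, angles in degrees, forces in N, time in s.
With the tool pointing down it reaches from about 0.4 to 0.825 m from the base axis. Payload 7 kg.
Tool frame: the origin (TCP) lies midway between the tips of the shut fingers; the grasp point (between the pads) lies 19 mm behind it; z points along the fingers, y is the line along which they close (so a half turn about z gives the same grasp; the last joint's range is limited). The gripper opens to 88 mm and grips with 3 to 60 N. Pads are 19 mm wide; open, the fingers measure 130 mm over their backs; the gripper's body (78 mm by 193 mm) begins 47 mm behind the grasp point.
Start: joints at [16.507, 20.546, 0.682, 0, -70.136, -16.507], TCP at [0.675, -0, 0.19] pointing down, gripper open.
Joint ranges: [-176.03, 176.03], [-82.01, 121.73], [-58.28, 71.71], [-173.87, 95.51], [-174.79, -0.11], [-173.66, 173.66]. Speed limits (degrees/s): [136.94, 136.94, 172.46, 180, 180, 180].

INTERFACE

Orientations are given as a 3x3 rotation matrix whose columns are the frame's x, y, z axes.
In Python, from rig import robot gives the robot as it stands. Calls block until the motion is done:
- robot.goto(position, orientation): joint-space move of the TCP to a pose.
- robot.servo_line(position, ori=None, speed=0.15): straight line of the TCP; ori=None keeps the orientation; speed is the mean speed in m/s.
- robot.movej(angles): joint-space move.
- robot.move_gripper(opening): opening from 0.0 (shut) to 1.0 (fully open); the grip force is fixed at half the most; returns when the fingers have stopped.
- robot.dwell(seconds).
- robot.ik(position, orientation): joint angles nearest the present ones, or None.
- robot.grab_frame(name): name is "scene" or "side" or "wrist"; returns (picture, depth): 400x640x3 uint8, red, green, blue; 400x640 float32, m along the optical axis (not along the pixel's ray), 0 where there is no reading.
- robot.camera_info(name): a dict with "vfov" (degrees; the focal length in pixels is half the picture's height over the tangent of half this angle, whatever the lens; pixels are square), "cx", "cy" (the principal point, pixels), "view" (4x4, takes a point from world to camera coordinates); the wrist camera has in their place "T_tool_cam" (4x4, takes a point from camera to tool coordinates, whose origin is the TCP and whose axes are the flange's). Camera axes: x right, y down, z forward; pixel columns grow to the right and rows downward; lengths in m; the calibration is good to about 2 mm. A picture is of the moment at which its call begins: read the wrist's pose just before it. camera_info takes no time and is no camera call.
A pose or a line that the arm cannot do raises robot.Unreachable and nothing moves.
- robot.job_done(): hands the job in; it is judged then, once.
Readings, each from a call of its own:
- robot.read_t(): time.
- robot.read_qpos(): joint angles.
- robot.read_qvel(): joint speeds.
- robot.read_effort(): joint torques, N m.
- robot.read_position(): TCP position.
- robot.read_tcp_rot(): TCP orientation.
- robot.read_force(): force on the tool from outside, world axes, zero at the start.
- robot.read_ft_torque(): the same for the moment, N m.
- robot.read_grip_width(): opening from 0.0 (shut) to 1.0 (fully open).
- robot.read_finger_force(): force on a finger pad.
Only numpy, scipy, OpenCV 4.12 (cv2) and the standard library are available. Lean on these libraries where they do the work, as an engineer would, in place of code of your own. Each camera call takes 0.05 s, during which the arm holds its last target. There are 200 camera calls.

## Working session

There is one attempt and no reset: what is moved stays moved. The work goes in short steps, each a Python script; the robot and the scene stay as the last script left them, time stands still between calls to the robot, and variables do not carry over. Pictures are saved under pics/ and viewed, at most 10 in all, crops included, and the job is handed in when it is done.

```bash
ls; mkdir -p pics
python3 - <<'E'
from rig import robot
import cv2,numpy as np
np.set_printoptions(precision=4,suppress=True)
for n in("scene","side","wrist"):
    p,d=robot.grab_frame(n); cv2.imwrite(f"pics/{n}0.png",p[:,:,::-1]); np.save(f"pics/{n}0.npy",d)
    print(n,robot.camera_info(n),(d>0).mean())
print(robot.read_tcp_rot(),robot.read_t())
a=cv2.imread("pics/scene0.png");b=cv2.imread("pics/side0.png")
cv2.imwrite("pics/both0.png",cv2.resize(np.vstack([a,b]),(640,800))[:, :] if 0 else a)
E
```

```text
pics
scene {'vfov': 52.520009704587366, 'cx': 320.404770391301, 'cy': 200.3300190007951, 'view': array([[ 0.5725,  0.8198, -0.0097, -0.2715],
       [ 0.6144, -0.4369, -0.657 , -0.2567],
       [-0.5429,  0.3702, -0.7538,  1.35  ],
       [ 0.    ,  0.    ,  0.    ,  1.    ]])} 0.9960234375
side {'vfov': 53.456267313436825, 'cx': 310.5431183349378, 'cy': 200.77795927926127, 'view': array([[ 0.7662, -0.6426, -0.0001, -0.3902],
       [-0.413 , -0.4922, -0.7663,  0.24  ],
       [ 0.4923,  0.5872, -0.6425,  0.8663],
       [ 0.    ,  0.    ,  0.    ,  1.    ]])} 0.996109375
wrist {'vfov': 70.33887494196051, 'cx': 323.657633543923, 'cy': 193.8328345498351, 'T_tool_cam': array([[-0.0008, -0.9565, -0.2916,  0.0787],
       [ 1.    , -0.001 ,  0.0006,  0.    ],
       [-0.0009, -0.2916,  0.9565, -0.1937],
       [ 0.    ,  0.    ,  0.    ,  1.    ]])} 0.99596484375
[[-0.0001 -1.     -0.0013]
 [-1.      0.0001 -0.0002]
 [ 0.0002  0.0013 -1.    ]] 0.15
```

View pics/scene0.png

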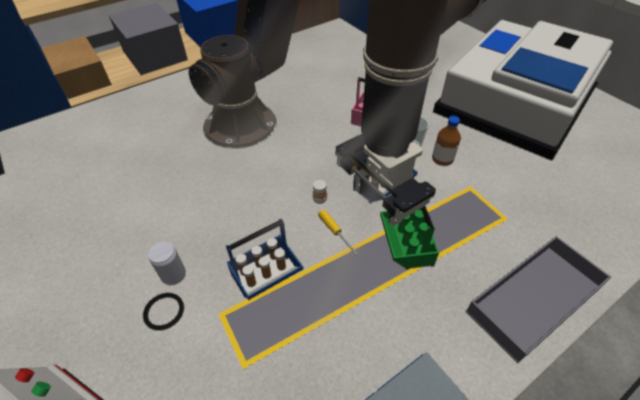

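View pics/side0.png

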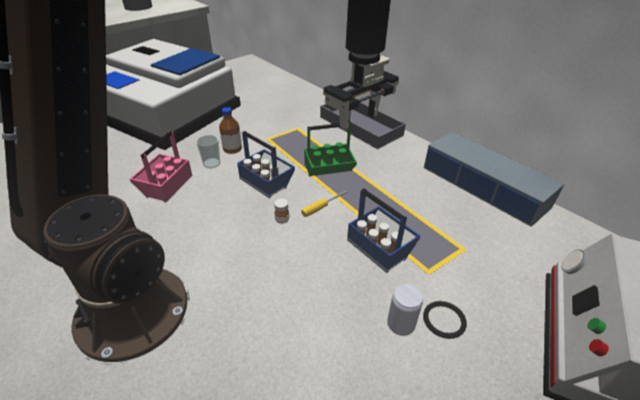

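The left blue carrier is at side (265,165) and the right one at side (383,230) / scene (263,262). They could be confused with the green carrier at side (330,150), which stands on the lane, and the pink one at side (160,175). The vivid-blue boxes are equipment. I choose the two dark-blue ones.

```bash
cat > h.py <<'E'
from rig import robot
import cv2,numpy as np
np.set_printoptions(precision=4,suppress=True)
def cloud(n,d,T=None):
    c=robot.camera_info(n); f=200/np.tan(np.radians(c["vfov"]/2))
    v,u=np.mgrid[:400,:640]
    P=np.stack([(u-c["cx"])/f*d,(v-c["cy"])/f*d,d,np.ones_like(d)],-1)
    M=np.linalg.inv(c["view"]) if T is None else T@c["T_tool_cam"]
    return (P@M.T)[...,:3]
def toolT():
    T=np.eye(4);T[:3,:3]=robot.read_tcp_rot();T[:3,3]=robot.read_position();return T
E
python3 - <<'E'
from h import *
for n in("side","scene"):
    p=cv2.imread(f"pics/{n}0.png"); d=np.load(f"pics/{n}0.npy"); P=cloud(n,d)
    H=cv2.cvtColor(p,cv2.COLOR_BGR2HSV)
    boxes={"side":dict(L=(232,125,300,200),R=(340,180,425,275),green=(300,115,360,178),pink=(125,125,195,205),jar=(270,195,292,225),driver=(295,185,350,220),can=(385,280,424,338),gasket=(420,298,470,340),beaker=(195,133,222,170),reagent=(218,105,243,155)),
     "scene":dict(R=(220,215,310,300),green=(375,185,440,270),jar=(308,178,330,205),driver=(315,205,362,256))}[n]
    for k,(a,b,c,e) in boxes.items():
        Q=P[b:e,a:c].reshape(-1,3); ok=(d[b:e,a:c].ravel()>0)&(Q[:,2]>.006); Q=Q[ok]
        print(n,k,"min",np.percentile(Q,1,0),"max",np.percentile(Q,99,0))
        if k in"LRgreenpink" and len(k)!=3:
            B=Q[(Q[:,2]>.135)&(Q[:,2]<.165)]
            if len(B)>10:
                m=np.median(B,0); w=np.linalg.svd(B[:,:2]-B[:,:2].mean(0),full_matrices=False)[2][0]; s=(B[:,:2]-B[:,:2].mean(0))@w
                print("   bar",len(B),B.mean(0),"mid",B[:,:2].mean(0)+w*(s.max()+s.min())/2,"len",np.ptp(s),"tilt",np.degrees(np.arctan(-w[0]/w[1])))
    m=cv2.inRange(H,(20,150,120),(32,255,255))>0
    Q=P[m]; Q=Q[(abs(Q[:,2])<.012)&(Q[:,0]>.3)]
    r=cv2.minAreaRect(Q[:,:2].astype(np.float32)); print(n,"lane",r, cv2.boxPoints(r).round(3).tolist())
    S=P[(abs(P[...,2])<.02)&(P[...,0]>.4)&(P[...,0]<.7)];print("bench z",np.median(S[:,2]))
E
```

```text
side L min [0.4389 0.1226 0.0075] max [0.5541 0.3968 0.1565]
   bar 193 [0.4782 0.1899 0.1515] mid [0.4776 0.1948] len 0.1366598257825174 tilt 6.34402903657533
side R min [ 0.5048 -0.2878  0.0073] max [ 0.6133 -0.1473  0.1572]
   bar 328 [ 0.5388 -0.2215  0.1526] mid [ 0.5389 -0.2163] len 0.13443599079645524 tilt -1.1330685498256543
side green min [ 0.6008 -0.0109  0.0065] max [0.9788 0.364  0.26  ]
   bar 159 [0.6732 0.1338 0.1519] mid [0.6867 0.1265] len 0.13216127487007343 tilt 61.798519877842246
side pink min [0.1672 0.3016 0.0074] max [0.4502 0.7333 0.1565]
   bar 227 [0.2513 0.3586 0.1509] mid [0.2573 0.3621] len 0.13706646784223522 tilt -59.91281982095406
side jar min [0.4077 0.0059 0.0074] max [0.445  0.042  0.0627]
side driver min [ 0.478  -0.0192  0.0093] max [0.6326 0.0032 0.028 ]
side can min [ 0.3941 -0.4274  0.0078] max [ 0.4488 -0.3734  0.1027]
side gasket min [ 0.4304 -0.4946  0.0062] max [ 0.5451 -0.408   0.1006]
side beaker min [0.3792 0.3546 0.0076] max [0.4789 0.4266 0.0919]
side reagent min [0.4355 0.3644 0.0068] max [0.673  0.6678 0.1512]
side lane ((0.675614655
[... 397 characters left out ...]
518] mid [ 0.5458 -0.2156] len 0.1324861898030761 tilt -1.7736443907096207
scene green min [ 0.5155 -0.0383  0.0086] max [0.7722 0.179  0.3351]
   bar 170 [0.7283 0.1089 0.1513] mid [0.7222 0.112 ] len 0.06194442486572961 tilt 63.203802986972704
scene jar min [0.4152 0.0077 0.0069] max [0.451  0.0443 0.0611]
scene driver min [ 0.4834 -0.0169  0.0072] max [0.6374 0.0065 0.0271]
scene lane ((0.6777897477149963, 0.021683841943740845), (0.7597447037696838, 0.13977408409118652), 85.50822448730469) [[0.578000009059906, -0.35199999809265137], [0.7179999947547913, -0.3619999885559082], [0.7770000100135803, 0.39500001072883606], [0.6380000114440918, 0.4059999883174896]]
bench z -0.0009434702975835707
```

```bash
cat >> h.py <<'E'
def ori(yaw):
    c,s=np.cos(yaw),np.sin(yaw); return np.array([[c,s,0],[s,-c,0],[0,0,-1.]])
def tip(bar,yaw,name,below=.022,fin=.0155):
    ex=np.array([np.cos(yaw),np.sin(yaw)]); bar=np.array(bar); R=ori(yaw); r=np.hypot(.035,.15); a0=np.arctan2(.035,.15)
    def pt(th,gap=0):
        a=a0-np.radians(th); dx=r*np.sin(a)-.035
        return np.r_[bar+ex*(dx+fin+gap), r*np.cos(a)-below]
    st=pt(0,.02)
    robot.goto(np.r_[st[:2],.24],R); robot.servo_line(st,speed=.15)
    for th in (0,9,18,27,36,45):
        robot.servo_line(pt(th),speed=.1); print(th,robot.read_force(),robot.read_t())
    robot.dwell(.3)
    for n in("scene","side"):
        p,d=robot.grab_frame(n); cv2.imwrite(f"pics/{name}_{n}.png",p[:,:,::-1]); np.save(f"pics/{name}_{n}.npy",d)
    print("grip z,x",robot.read_position(),robot.read_force())
    return pt,st
def untip(pt,st):
    for th in (36,27,18,9,0): robot.servo_line(pt(th),speed=.08)
    robot.servo_line(st,speed=.08); print("off",robot.read_force(),robot.read_t())
    robot.servo_line(np.r_[st[:2],.24],speed=.25)
E
python3 - <<'E'
from h import *
p=cv2.imread("pics/side0.png"); cv2.imwrite("pics/crop0.png",cv2.resize(p[110:280,125:430],None,fx=2.5,fy=2.5))
for b,y in(((.4815,.195),6.3),((.542,-.216),-1.4)):
    for x,z in((.035,.24),(.035,.128),(-.1,.11)): print(robot.ik([b[0]+x,b[1],z],ori(np.radians(y))))
E
```

```text
[ 41.0126   7.273  -10.4749   0.     -72.2521  55.2874]
[ 41.0126  11.9184 -20.0116   0.     -58.07    55.2874]
[ 53.6672   1.0168 -35.53     0.     -53.4532  42.6328]
[ -2.3852  13.4921  -2.7357   0.     -73.7722  90.9852]
[ -2.3852  17.6896 -12.013    0.     -60.2973  90.9852]
[ -3.0976   7.3566 -28.4465   0.     -54.1969  91.6976]
```

View pics/crop0.png

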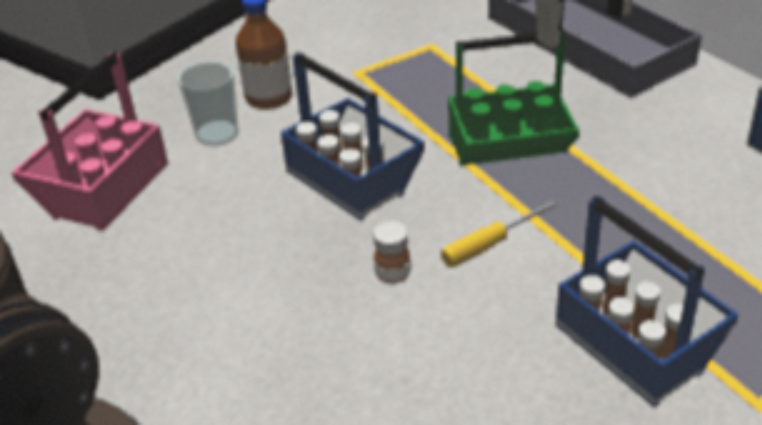

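The crop shows the blue left carrier at (350,150) and the blue right one at (645,310). Both have black bars. The pink carrier (95,160), green carrier (510,110) and jar (390,250) are clear of the finger paths, so I'm tipping the left one now.

Run:
```python
from h import *
robot.move_gripper(0.0)
yaw=np.radians(6.3)
pt,st=tip((.4815,.195),yaw,"tipL")
P=cloud("side",np.load("pics/tipL_side.npy")); 
ex=np.array([np.cos(yaw),np.sin(yaw)])
f=pt(45); M=(np.linalg.norm(P[...,:2]-(f[:2]-ex*.0155),axis=-1)<.09)&(P[...,2]>.10)&(P[...,2]<.15)&(P[...,0]<f[0]-.0)
Q=P[M]; print("bar at",np.median(Q,0),"expected",f-np.r_[ex*.0155,-.022])
robot.dwell(1.1)
untip(pt,st)
a=cv2.imread("pics/tipL_scene.png")[100:260,300:480];b=cv2.imread("pics/tipL_side.png")[90:250,180:360]
cv2.imwrite("pics/tipLv.png",cv2.resize(np.hstack([a,b]),None,fx=2.2,fy=2.2))
```

```text
0 [-0.9959  0.7487  0.3714] 3.9667
9 [-0.126  -0.5748 -0.2483] 4.3583
18 [ 1.0687 -0.0168  0.2794] 4.75
27 [1.2429 1.2068 0.091 ] 5.1417
36 [-0.1188  0.9912  0.1108] 5.5333
45 [ 0.3772 -0.0098  0.2953] 5.925
grip z,x [0.3815 0.184  0.1088] [ 0.2315  0.1657 -0.2349]
bar at [0.3723 0.1859 0.148 ] expected [0.3659 0.1822 0.1308]
off [ 0.1369  0.2652 -0.191 ] 10.075
```

View pics/tipLv.png

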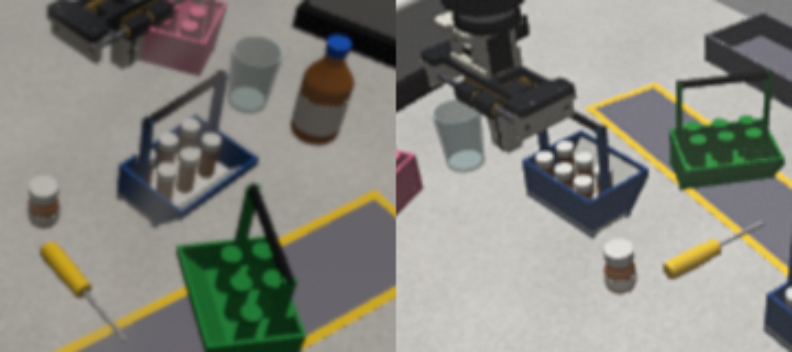

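The carrier stands upright with the gripper on its near side, so the bar slipped or was missed. The carrier looks fine, so I'm measuring its pose now.

```bash
cat >> h.py <<'E'
def bar(c,save=None,n="side",r=.1):
    p,d=robot.grab_frame(n); P=cloud(n,d)
    if save: cv2.imwrite(f"pics/{save}.png",p[:,:,::-1]); np.save(f"pics/{save}.npy",d)
    B=P[(P[...,2]>.135)&(P[...,2]<.165)&(np.linalg.norm(P[...,:2]-np.array(c),axis=-1)<r)&(d>0)&(p.max(-1)<95)]
    w=np.linalg.svd(B[:,:2]-B[:,:2].mean(0),full_matrices=False)[2][0]; s=(B[:,:2]-B[:,:2].mean(0))@w
    print(n,"bar",len(B),"mid",B[:,:2].mean(0)+w*(s.max()+s.min())/2,"z",B[:,2].mean(),"len",np.ptp(s),"yaw",np.degrees(np.arctan(-w[0]/w[1])))
E
python3 - <<'E'
from h import *
print(robot.read_position(),robot.read_grip_width(),robot.read_t())
robot.goto([.56,.0,.40],ori(0)); robot.dwell(.2)
bar((.48,.19),"after1"); bar((.48,.19),"after1s","scene")
# pre vs post using saved frames
for f in("side0","tipL_side","after1"):
    d=np.load(f"pics/{f}.npy");P=cloud("side",d)
    Q=P[(np.linalg.norm(P[...,:2]-[.48,.19],axis=-1)<.11)&(P[...,2]>.05)&(P[...,2]<.1)];print(f,Q.min(0),Q.max(0),Q.mean(0))
E
```

```text
[0.5164 0.199  0.2406] 0.0012033269273038307 10.675
side bar 146 mid [0.4769 0.1936] z 0.15130339099656592 len 0.13087878951018692 yaw 6.581402362416339
scene bar 200 mid [0.4847 0.196 ] z 0.1510983692531888 len 0.1316203926032843 yaw 5.085470370433381
side0 [0.4386 0.1209 0.0501] [0.5591 0.2736 0.0999] [0.4861 0.1913 0.0642]
tipL_side [0.4375 0.1217 0.05  ] [0.5607 0.2743 0.0997] [0.4851 0.1906 0.0639]
after1 [0.4379 0.1209 0.0501] [0.56   0.2757 0.0999] [0.4858 0.1905 0.064 ]
```

Run:
```python
from h import *
yaw=np.radians(5.9); ex=np.array([np.cos(yaw),np.sin(yaw)]); b=np.array([.481,.195])
robot.goto(np.r_[b+ex*.04,.24],ori(yaw)); robot.servo_line(np.r_[b+ex*.04,.106],speed=.15)
robot.servo_line(np.r_[b+ex*.0155,.106],speed=.04);print(robot.read_force())
for dx in(-.0,-.01):
    robot.servo_line(np.r_[b+ex*(dx+.0),.106],speed=.03);print(dx,robot.read_force(),robot.read_position())
ims=[]
for n,(a,c) in dict(scene=(100,300),side=(90,180)).items():
    p,d=robot.grab_frame(n); np.save(f"pics/mid_{n}.npy",d); ims.append(p[a:a+160,c:c+180,::-1])
cv2.imwrite("pics/midv.png",cv2.resize(np.hstack(ims),None,fx=2.2,fy=2.2)); print(robot.read_t())
```

```text
[ 2.6154 -1.1719  1.1978]
-0.0 [2.3928 0.3634 1.2038] [0.4809 0.1951 0.106 ]
-0.01 [ 1.3362  0.6929 -1.2631] [0.4707 0.1939 0.1059]
16.05
```

View pics/midv.png

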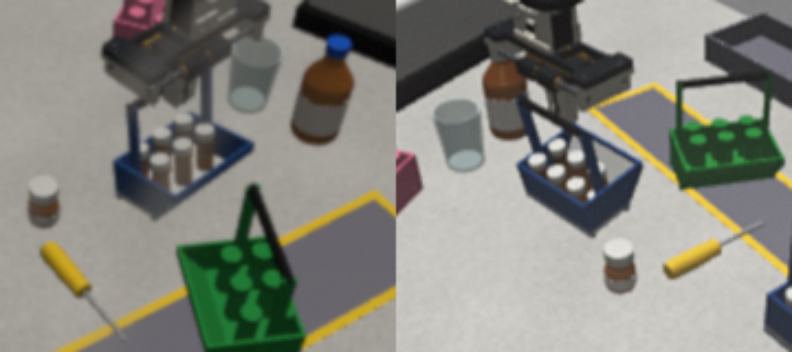

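The bar is now held and the carrier is tipped about 10° in both views. I'll continue slowly along the arc with this deeper engagement.

```bash
cat >> h.py <<'E'
def arc(b,yaw,below=.043,fin=.0155):
    ex=np.array([np.cos(yaw),np.sin(yaw)]); r=np.hypot(.035,.15); a0=np.arctan2(.035,.15)
    def pt(th,gap=0):
        a=a0-np.radians(th); return np.r_[np.array(b)+ex*(r*np.sin(a)-.035+fin+gap), r*np.cos(a)-below]
    return pt
def snap(name,crops,k=2.2):
    ims=[]
    for n,(a,c) in crops.items():
        p,d=robot.grab_frame(n); np.save(f"pics/{name}_{n}.npy",d); cv2.imwrite(f"pics/{name}_{n}.png",p[:,:,::-1]); ims.append(p[a:a+160,c:c+180,::-1])
        H=cv2.cvtColor(p,cv2.COLOR_RGB2HSV); m=(cv2.inRange(H,(0,140,70),(6,255,255))|cv2.inRange(H,(174,140,70),(180,255,255)))
        q=cloud(n,d)[m>0]; q=q[(q[:,0]>.35)&(q[:,0]<.75)&(abs(q[:,1])<.35)&(q[:,2]>0)&(q[:,2]<.2)]; print(n,"red px",len(q),q.mean(0) if len(q) else "")
    cv2.imwrite(f"pics/{name}.png",cv2.resize(np.hstack(ims),None,fx=k,fy=k))
E
python3 - <<'E'
from h import *
yaw=np.radians(5.9); pt=arc((.481,.195),yaw)
for th in(15,22,29,36):
    robot.servo_line(pt(th),speed=.05); f=robot.read_force(); print(th,f)
snap("L36",dict(scene=(100,300),side=(90,180))); print(robot.read_t())
E
```

```text
15 [ 1.8283 -0.815  -0.5731]
22 [ 0.7159 -0.5158 -0.3682]
29 [ 1.4974  0.1585 -1.1755]
36 [ 0.3473 -0.6073 -0.1851]
scene red px 0 
side red px 0 
18.1833
```

View pics/L36.png

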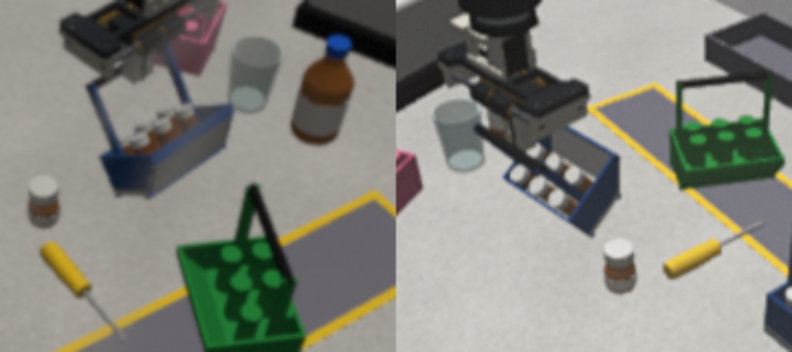

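The carrier is tipped about 36°, and its raked underside at crop (190,150) is plain white. Going on to 45°, holding, and letting it down.

```bash
cat >> h.py <<'E'
def tilt(name,ctr,yaw,rad=.05):
    # plane through rake: points near ctr on far side
    P=cloud("scene",np.load(f"pics/{name}_scene.npy")); p=cv2.imread(f"pics/{name}_scene.png"); H=cv2.cvtColor(p,cv2.COLOR_BGR2HSV)
    m=(np.linalg.norm(P-np.array(ctr),axis=-1)<rad); Q=P[m]
    for _ in range(6):
        c=Q.mean(0); n=np.linalg.svd(Q-c,full_matrices=False)[2][2]; Q=P[m][abs((P[m]-c)@n)<.006]
    n*=np.sign(n[0]); print("rake n",n,len(Q),c,"tilt",40+np.degrees(np.arcsin(n[2])))
E
python3 - <<'E'
from h import *
yaw=np.radians(5.9); ex=np.r_[np.cos(yaw),np.sin(yaw),0]; b=np.r_[.481,.195,0]; pt=arc(b[:2],yaw)
def rc(th):
    t=np.radians(th); x,z=.035+.054,.026; return b+ex*(-.035+x*np.cos(t)-z*np.sin(t))+np.r_[0,0,x*np.sin(t)+z*np.cos(t)]
tilt("L36",rc(36),yaw,.035)
robot.servo_line(pt(45),speed=.05)
robot.dwell(.1); snap("L45",dict(scene=(100,300),side=(90,180))); tilt("L45",rc(45),yaw,.035)
print(robot.read_force(),robot.read_t())
robot.dwell(1.2)
E
```

```text
rake n [ 0.9947  0.0951 -0.0378] 227 [0.5029 0.1965 0.0748] tilt 37.832469654950124
scene red px 0 
side red px 0 
rake n [0.9869 0.1047 0.1229] 289 [0.4906 0.1954 0.0828] tilt 47.05962563787678
[ 0.2651 -0.7466  1.1461] 19.0167
```

Run:
```python
from h import *
pt=arc((.481,.195),np.radians(5.9))
for th in(36,27,18,9,0): robot.servo_line(pt(th),speed=.07)
robot.servo_line(pt(0,.022),speed=.06); s=pt(0,.022); robot.servo_line([s[0],s[1],.24],speed=.3)
yaw=np.radians(-1.4); ex=np.r_[np.cos(yaw),np.sin(yaw),0]; b=np.r_[.542,-.216,0]; pt=arc(b[:2],yaw); s=pt(0,.022)
robot.goto([s[0],s[1],.24],ori(yaw)); bar((.48,.195))
robot.servo_line(s,speed=.2); robot.servo_line(pt(0),speed=.05)
for th in(8,15,22,29,36,43): robot.servo_line(pt(th),speed=.055)
robot.dwell(.1); snap("R45",dict(scene=(170,180),side=(130,280)))
t=np.radians(43);x,z=.089,.026
tilt("R45",b+ex*(-.035+x*np.cos(t)-z*np.sin(t))+np.r_[0,0,x*np.sin(t)+z*np.cos(t)],yaw,.035)
print(robot.read_force(),robot.read_t()); robot.dwell(1.2)
```

```text
side bar 146 mid [0.4769 0.1939] z 0.1510988626535575 len 0.13194901986607346 yaw 6.6237903633903095
scene red px 56 [ 0.5551 -0.2236  0.0901]
side red px 0 
rake n [ 0.995  -0.0274  0.0965] 486 [ 0.5551 -0.2167  0.0827] tilt 45.53740579216974
[0.2694 0.8293 0.0813] 29.9917
```

View pics/R45.png

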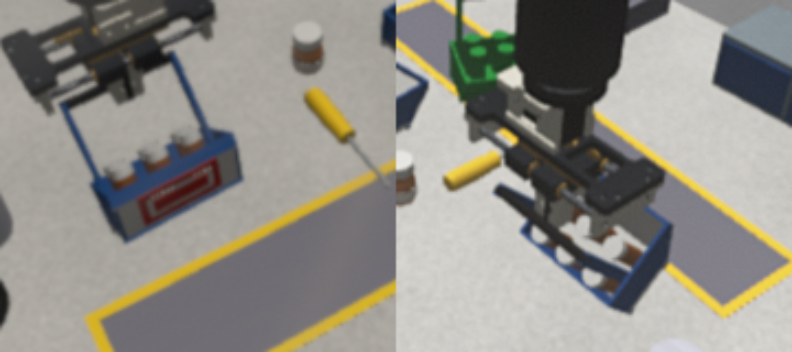

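The right carrier carries the red stamp, at crop (180,190). Letting it down, then setting up a low push from behind. The tool will lean back so the gripper body clears the bar.

```bash
cat >> h.py <<'E'
def oriT(yaw,a):
    c,s=np.cos(a),np.sin(a); e=np.array([np.cos(yaw),np.sin(yaw),0]); u=np.array([0,0,1.])
    x=c*e+s*u; z=s*e-c*u; return np.stack([x,np.cross(z,x),z],1)
E
python3 - <<'E'
from h import *
yaw=np.radians(-1.4); ex=np.r_[np.cos(yaw),np.sin(yaw),0]; pt=arc((.542,-.216),yaw)
for th in(35,27,18,9,0): robot.servo_line(pt(th),speed=.07)
s=pt(0,.022); robot.servo_line(s,speed=.06); robot.servo_line([s[0],s[1],.25],speed=.3)
R=oriT(yaw,np.radians(25)); o=np.r_[.542,-.216,0]
robot.goto(o-ex*.08+[0,0,.25],R)
bar((.542,-.216),"Rdn"); bar((.542,-.216),"Rdns","scene")
for dx,z in((-.08,.025),(-.045,.025),(.075,.025)): print(robot.ik(o+ex*dx+[0,0,z],R))
print(robot.read_t())
E
```

```text
side bar 315 mid [ 0.5385 -0.2175] z 0.15241460350476613 len 0.1321857141182206 yaw -1.095829013517647
scene bar 343 mid [ 0.5456 -0.2162] z 0.15217876798588953 len 0.13084602519858976 yaw -1.6675227715804803
[ -3.7389   5.6968 -50.4713  -6.3973  -8.9048  98.4408]
[ -3.4327   8.4317 -47.3651  -5.3472  -9.2566  97.1203]
[ -2.8168  17.1052 -35.382   -2.76   -12.5336  93.9785]
35.4583
```

Run:
```python
from h import *
yaw=np.radians(-1.4); ex=np.r_[np.cos(yaw),np.sin(yaw),0]; o=np.r_[.542,-.2165,.025]
robot.move_gripper(1.0)
robot.servo_line(o-ex*.08,speed=.12)
robot.servo_line(o-ex*.046,speed=.06)
for dx in(0,.04,.063): robot.servo_line(o+ex*dx,speed=.05); print(dx,robot.read_force(),robot.read_position())
bar((.65,-.22)); bar((.65,-.22),"p1","scene"); print(robot.read_t())
```

```text
0 [-6.6461 -0.5543  9.0797] [ 0.5418 -0.2167  0.025 ]
0.04 [-6.0615 -0.5304  6.1098] [ 0.582  -0.2177  0.025 ]
0.063 [-3.6639  0.5426  4.9727] [ 0.6055 -0.2182  0.0252]
side bar 243 mid [ 0.6104 -0.2439] z 0.15411744907875508 len 0.10443369700248205 yaw -48.09682212638854
scene bar 1075 mid [ 0.5992 -0.2192] z 0.1521392986430974 len 0.1636299426613739 yaw -2.6392130334531654
42.3667
```

Run:
```python
from h import *
p=robot.read_position(); robot.servo_line(p-[.09,0,-.0],speed=.2)
bar((.65,-.22),r=.09); bar((.65,-.22),"p2s","scene",r=.09)
d=np.load("pics/p2s.npy");P=cloud("scene",d);Q=P[(np.linalg.norm(P[...,:2]-[.65,-.22],axis=-1)<.12)&(P[...,2]>.045)&(P[...,2]<.065)]
print(np.percentile(Q,1,0),np.percentile(Q,99,0),robot.read_t())
cv2.imwrite("pics/p2v.png",cv2.resize(cv2.imread("pics/p2s.png")[150:390,180:500],None,fx=2.2,fy=2.2))
```

```text
side bar 225 mid [ 0.6251 -0.2194] z 0.15213885328730017 len 0.1321607235740643 yaw -1.4854615502373616
scene bar 375 mid [ 0.6326 -0.2185] z 0.15262897100567385 len 0.1311564784276448 yaw -1.6804872004549958
[ 0.5955 -0.2891  0.0454] [ 0.7047 -0.1491  0.0643] 43.0667
```

View pics/p2v.png

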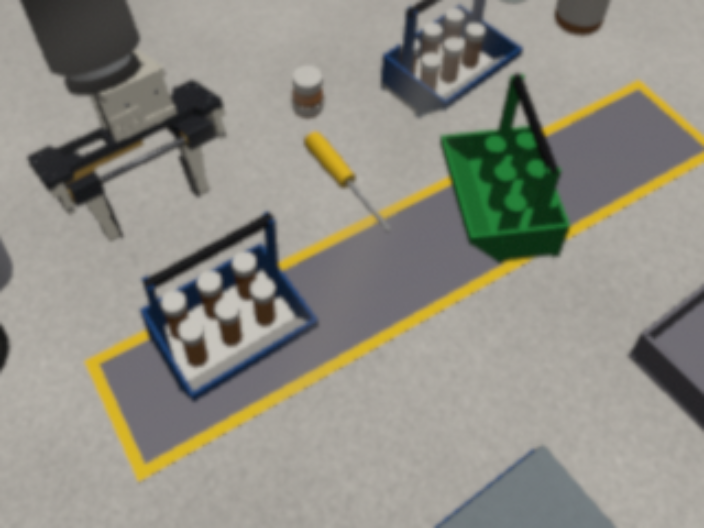

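Run:
```python
from h import *
for f in("p1","p2s"):
    d=np.load(f"pics/{f}.npy");P=cloud("scene",d);Q=P[(np.linalg.norm(P[...,:2]-[.66,-.22],axis=-1)<.12)&(P[...,2]>.02)&(P[...,2]<.08)&(P[...,0]>.64)]
    print(f,np.percentile(Q,99,0),np.median(Q,0), np.median(P[(abs(P[...,0]-.66)<.1)&(abs(P[...,1]+.22)<.1)&(P[...,2]>.068)&(P[...,2]<.085)],0))
a=cv2.imread("pics/p1.png")[200:360,180:360];b=cv2.imread("pics/p2s.png")[200:360,180:360]
cv2.imwrite("pics/cmp.png",cv2.resize(np.hstack([a,b]),None,fx=2.2,fy=2.2))
```

```text
p1 [ 0.7045 -0.15    0.0734] [ 0.6616 -0.2194  0.0537] [ 0.6283 -0.2168  0.0709]
p2s [ 0.7044 -0.1501  0.0734] [ 0.6611 -0.2201  0.0539] [ 0.6377 -0.2187  0.0711]
```

View pics/cmp.png

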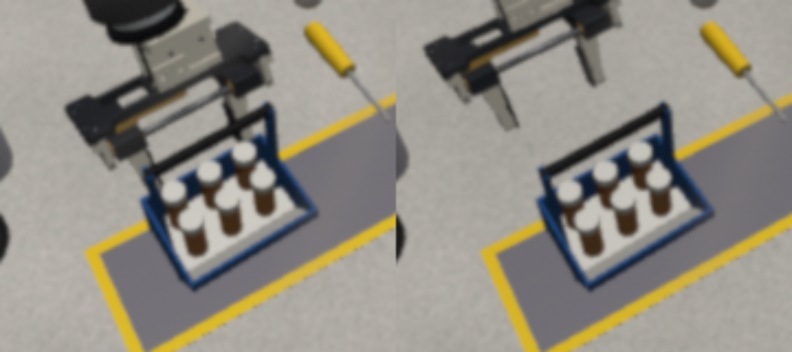

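The carrier stayed put on release, and its origin sits 23.5 mm ahead of the TCP with the fingers open. It needs about 30 mm more, so I'm finishing the push to TCP x ≈ 0.636.

Run:
```python
from h import *
robot.servo_line([.60,-.2182,.025],speed=.15); robot.servo_line([.6365,-.2188,.025],speed=.05); print(robot.read_force(),robot.read_position())
robot.servo_line([.55,-.218,.025],speed=.2); robot.servo_line([.50,-.2,.2],speed=.3); robot.dwell(.1)
bar((.66,-.22),r=.09); bar((.66,-.22),"fin","scene",r=.09); bar((.48,.195),r=.09)
d=np.load("pics/fin.npy");P=cloud("scene",d)
for k,c,r in(("jar",(.43,.025),.04),("driver",(.56,-.005),.1),("green",(.69,.125),.1)):
    for f in("p2s","fin"):
        P=cloud("scene",np.load(f"pics/{f}.npy"));Q=P[(np.linalg.norm(P[...,:2]-c,axis=-1)<r)&(P[...,2]>.01)];print(k,f,np.median(Q,0))
print(robot.read_t())
```

```text
[-4.3495 -0.0797  3.5935] [ 0.636  -0.219   0.0251]
side bar 212 mid [ 0.6559 -0.2215] z 0.1523318359259768 len 0.12796763989073617 yaw -1.4212482428946704
scene bar 403 mid [ 0.6631 -0.2191] z 0.15277856976515444 len 0.1313847652241792 yaw -1.4986075059227975
side bar 145 mid [0.4772 0.193 ] z 0.15101031652728597 len 0.1314924965391903 yaw 6.371718217352341
jar p2s [0.4211 0.0154 0.4181]
jar fin [0.4399 0.0216 0.048 ]
driver p2s [ 0.5352 -0.0079  0.0199]
driver fin [ 0.5355 -0.0078  0.0201]
green p2s [0.69   0.1125 0.0534]
green fin [0.6898 0.1126 0.0533]
46.2583
```

View pics/fin.png

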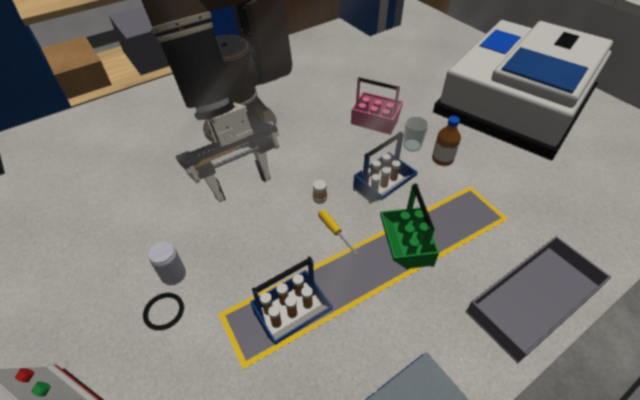

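The stamped carrier stands in the lane at about (290,305), its base centred to about 1 mm in x. The plain carrier at (385,175) and everything else are where they were, so I'm handing in.

```bash
python3 -c "
from rig import robot
print(robot.job_done())"
```

```text
the job is handed in; nothing more can be done
None
```

I handed the job in at about 46 s. Both carriers were tipped about 45° (47° left, 45.5° right), left first, and each was held for over a second; the first try at the left one slipped off the bar without moving it. The right one has the red stamp and now stands inside the dispatch lane, and the left one and everything else I checked are where they started.

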